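# Find the thread hand of a water-filter cap and lift it off

## Robot

A 6-joint arm with a two-finger parallel gripper is mounted at the origin on a cart in front of the work surface, level with it; the furniture and walls round the work are solid. World frame = base frame: x ahead of the robot, y to its left, z up, the work surface at z = 0. Lengths are in m, angles in rad, forces in N, time in s.
With the tool pointing down it reaches from about 0.35 to 0.975 m from the base axis. Payload 4.9 kg.
Tool frame: the origin (TCP) lies at the very end of the fingers, on their centre line; the grasp point (between the pads) lies 19 mm behind it (grasp_offset is the distance from the TCP to the grasp point, in m); x points along the fingers, y is the direction in which the jaws open and shut, and the axes are right-handed (so a half turn about x gives the same grasp; the last joint's range is limited). The gripper opens to 85 mm and grips with 20 to 120 N. Pads are 22 mm wide; open, the fingers measure 114 mm over their backs; the gripper's body (76 mm by 85 mm) begins 54 mm behind the grasp point. The pads swing forward as they close: fully open they stand 13 mm farther back than shut.
Start: joints at [1.198, 0.053, 1.613, -0, 1.476, -0.119], TCP at [0.157, 0.605, 0.231] pointing down, gripper open.
Joint ranges: [-3.01, 3.01], [-1.01, 2.22], [0.06, 2.58], [-1.02, 4.17], [0.09, 2.62], [-3.14, 3.14]. Speed limits (rad/s): [2.57, 2.57, 3.14, 3.14, 3.14, 3.14].

## Interface

Orientations are given as a rotation vector (axis times angle).
In Python, from station import get_obs, get_image, camera_model, finish_job, grasp_offset gives the robot as it stands.
- The arm moves only by the shell command python3 -m crank 'ROWS' [OPENING] [FORCE]. ROWS is JSON, a list that holds one entry, the list of rows, each a list of 4 numbers: the shift along the world's x, y, z in m, then the turn about the world's z in degrees. In form: [[[dx, dy, dz, turn], ...]]. A call has 1 to 5 rows; each row is the pose to reach, as a shift and turn from the pose commanded when the call began; what a row does not reach only later rows make up. A row lasts 1/12 s, in which the tool goes at most 41.7 mm and 7.16 degrees, less where a joint would pass 70% of its speed; a pose out of reach is approached as far as the arm can. A call with a gripper value outside its range is refused whole. OPENING is the opening, from 0 (shut) to 1 (fully open), set as the call begins (- or left out, the last holds). The fingers move at their own pace and stop on an object; FORCE is the grip in N (left out, the last holds). Time passes only in rows, so rows that repeat a pose let the fingers close. It gives the time, the measured TCP pose, the force and the opening at its end, in the units of the state.
- get_obs(): the state, without advancing time (a new reading comes with each control period).
- get_image(name): name is "side" or "top" or "wrist"; returns (picture, depth): 384x512x3 uint8, red, green, blue; 384x512 float32, m along the optical axis (not along the pixel's ray), 0 where there is no reading.
- camera_model(name): a dict with "fx", "fy", "cx", "cy" (pixels), "xyz" and "attitude" of the camera in the world. Camera axes: x right, y down, z forward; pixel columns grow to the right and rows downward; lengths in m; the calibration is good to about 2 mm. A picture is of the moment at which its call begins: read the wrist's pose just before it. camera_model takes no time and is no camera call; for the wrist camera it gives the pose at the moment of the call.
- finish_job(): hands the job in, once; it reports no verdict.
The state is a dict: "t": time; "q": joint angles; "dq": joint speeds; "effort": joint torques, N m; "tool_pos": TCP position; "tool_rot": TCP orientation; "contact_force": force on the tool from outside, world axes, zero at the start; "wrist_torque": the same for the moment, N m; "opening": finger opening in m.
Only numpy, scipy, OpenCV 4.12 (cv2) and the standard library are available. Lean on these libraries where they do the work, as an engineer would, in place of code of your own. Each camera call takes 0.05 s, during which the arm holds its last target.

## Task

The two canisters of the twin water filter have caps that loosen in opposite directions, and nothing shows which is which. Take the cap off the left canister (on the robot's left): try it one way and then, if it stops at once, the other way to find how it loosens, turn it until it comes free while it still sits on its neck, then lift it straight up and finish while holding it upright in the gripper, straight above its canister and at least 6 cm higher than it sat. Leave the right cap shut on its canister and do not disturb the mug, the spice jar and the tin.

Things in the scene. Friction and masses are not known exactly. Their poses are not given: they have to be found in the camera images.
- filter_unit: Twin water filter, fixed to the worktop: steel base 125 x 275 mm, two white canisters (100 mm across, tops 90 mm above the worktop), axes 150 mm apart, joined by a pipe. Origin: centre of the base's underside; z up, y from the right canister to the left one (axes at y = -0.075 and +0.075), x away from the robot (yaw up to 0.4 rad either way). Necks rise 30 mm above the canisters.
- left_cap_grip (a point): Grip bar of the left canister's grey cap (ribbed skirt 69 mm across): upright bar on the cap's flat top, 52 mm long (this point's x), 14 mm thick (y), 36 mm high. The point is the bar's centre, 18 mm above the flat top and below the bar's upper edge, on the cap's axis; 143 mm above the worktop while shut. z up. Shut, the bar lies along the filter's x axis within 0.1 rad.
- left_cap: The left cap, 80 g, loose but locked on its neck; origin: centre of the skirt's lower edge. One way, differing from start to start, it stops hard within 0.1 rad; the other way it turns easily to a hard stop near 1.2 rad and lifts off freely from 0.75 rad on (best at 1.0). It does not rise as it turns; locked, it lifts only 2 mm. Clear of the neck after 30 mm of lift.
- right_cap_grip (a point): Grip bar of the right canister's cap, of the same make and size as the left one; it stays shut. It loosens in the opposite sense to the left cap.
- mug: Striped mug, 86 x 120 x 90 mm, standing loose on the worktop to the right; origin at the centre of its underside. Leave alone.
- spice_jar: Spice jar with a black lid, 41 mm across, 105 mm tall, standing loose behind to the left; origin at the centre of its underside. Leave alone.
- tuna_tin: Flat round tin, 86 mm across, 40 mm tall, standing loose behind to the right; origin at the centre of its underside. Leave alone.
Mind the look-alikes: they are no part of the job. Leave any blue or turquoise look-alike of the part that bears right_cap_grip alone.

How it is judged:
By the outcome, as a careful person would: the job done as asked, in the order asked, and still so for the second after the job is handed in, while the arm keeps its last pose, push and grip.
It also fails if it takes over 35 s, if anything falls off the work surface, if the arm or the gripper's body presses on something with over 40 N, if the wrist force passes 120 N, or if a joint passes its speed limit or range.

## Working session

There is one attempt and no reset: what is moved stays moved. The work goes in short steps, Python scripts to look and compute and a shell command to move; the robot and the scene stay as the last step left them, time stands still between calls to the robot, and variables do not carry over. Pictures are saved under pics/ and viewed, and the job is handed in when it is done.

```bash
ls; mkdir -p pics
python3 - <<'E'
from station import *
import cv2
print(get_obs())
for n in("top","side","wrist"):
    print(n,camera_model(n))
    im,d=get_image(n)
    cv2.imwrite(f"pics/{n}0.png",im[:,:,::-1])
    import numpy as np
    np.save(f"pics/{n}0d.npy",d); np.save(f"pics/{n}0.npy",im)
print(grasp_offset)
E
```

```text
pics
{'t': 0.0, 'q': array([ 1.19801681e+00,  5.33745586e-02,  1.61427616e+00,  7.81150633e-06,
        1.47598226e+00, -1.18993118e-01]), 'dq': array([ 0.00057318, -0.00146456, -0.00069522,  0.00057516, -0.00129817,
        0.00115597]), 'effort': array([-5.05546850e-04, -3.93677473e+01, -3.70180357e+01, -1.73750359e-04,
        7.08263658e-03,  1.78147519e-05]), 'tool_pos': array([0.15668874, 0.60440972, 0.23006269]), 'tool_rot': array([ 0.19768473,  1.56210327, -0.20079735]), 'contact_force': array([ 0.50369367,  0.10345516, -0.1800411 ]), 'wrist_torque': array([0.03024773, 0.02761443, 0.00403039]), 'opening': 0.08541425319645618}
top {'fx': 451.34437918305196, 'fy': 451.34437918305196, 'cx': 255.94601116754376, 'cy': 192.23222418277, 'xyz': array([-0.23821441, -0.37691366,  1.52404096]), 'attitude': array([-2.21159855,  1.4844586 , -0.39182375])}
side {'fx': 366.8304752638486, 'fy': 366.8304752638486, 'cx': 252.69259686959117, 'cy': 184.67244262858244, 'xyz': array([ 0.57278586, -0.89834804,  0.71813404]), 'attitude': array([-2.16635169, -0.02459708, -0.00332785])}
wrist {'fx': 270.2004612003778, 'fy': 270.2004612003778, 'cx': 253.81418609258233, 'cy': 192.4117448355371, 'xyz': array([0.09207987, 0.62204342, 0.37308795]), 'attitude': array([2.3057812 , 1.78502136, 0.2417937 ])}
0.0187
```

View pics/top0.png

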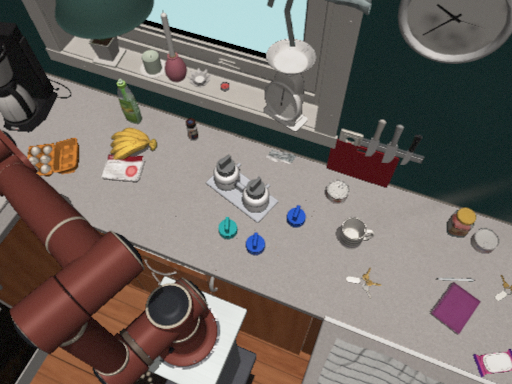

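View pics/side0.png

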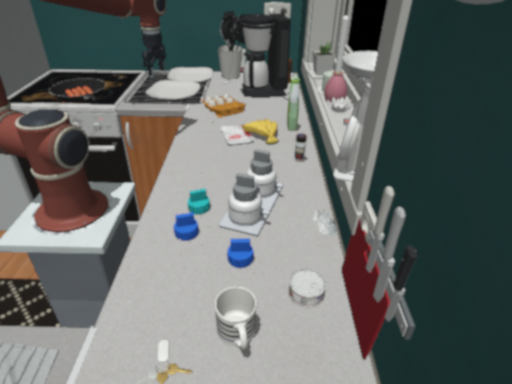

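View pics/wrist0.png

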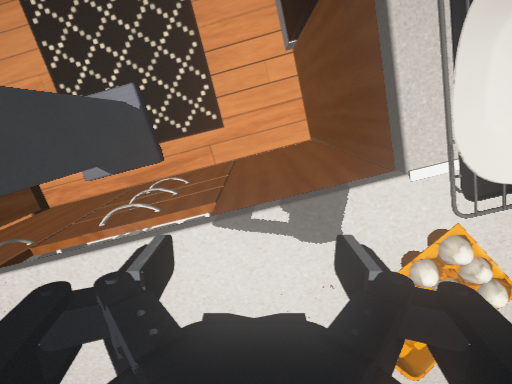

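The top view shows the filter's two grey caps at about (226,162) and (256,184). The loose look-alike caps are turquoise (228,228), blue (255,243) and blue (296,216). The left cap should be the grey one with larger world y, at (226,162); in the side view it's the farther one at (262,160). Next I'll check it in a crop and measure it.

```bash
cat > h.py <<'E'
import numpy as np, cv2
from scipy.spatial.transform import Rotation as R
def pts(im,d,m):
    v,u=np.mgrid[:384,:512]
    P=np.stack([(u-m['cx'])/m['fx']*d,(v-m['cy'])/m['fy']*d,d],-1)
    return P@R.from_rotvec(m['attitude']).as_matrix().T+m['xyz']
def ray(u,v,m,z):
    r=R.from_rotvec(m['attitude']).as_matrix()@np.array([(u-m['cx'])/m['fx'],(v-m['cy'])/m['fy'],1])
    return m['xyz']+r*(z-m['xyz'][2])/r[2]
def proj(p,m):
    c=R.from_rotvec(m['attitude']).as_matrix().T@(np.array(p)-m['xyz'])
    return m['cx']+m['fx']*c[0]/c[2],m['cy']+m['fy']*c[1]/c[2]
E
python3 - <<'E'
from station import *
from h import *
print(R.from_rotvec(get_obs()['tool_rot']).as_matrix().round(3))
for n,(a,b,c,d_) in {"top":(195,140,300,220),"side":(210,140,300,240)}.items():
    im=np.load(f"pics/{n}0.npy"); d=np.load(f"pics/{n}0d.npy"); m=camera_model(n)
    P=pts(im,d,m)
    sub=np.zeros((384,512),bool); sub[b:d_,a:c]=1
    sub&=(d>0)
    g=im.astype(int); 
    print(n,'table z',np.median(P[250:260,180:200,2]) )
    for lo,hi in((.085,.097),(.12,.132),(.15,.17)):
        mk=sub&(P[...,2]>lo)&(P[...,2]<hi)
        k,l,s,cn=cv2.connectedComponentsWithStats(mk.astype(np.uint8))
        for i in range(1,k):
            if s[i,4]>8:
                q=P[l==i]; cc=q[:,:2]-q[:,:2].mean(0); U,S,V=np.linalg.svd(cc,full_matrices=False)
                print(lo,s[i,4],cn[i].round(1),q.mean(0).round(4),'mid',((q.max(0)+q.min(0))/2).round(4),'ext',np.ptp(cc@V.T,axis=0).round(3),'ang',np.degrees(np.arctan2(V[0,1],V[0,0])).round(1))
    cv2.imwrite(f"pics/{n}c.png",cv2.resize(im[b:d_,a:c,::-1],None,fx=6,fy=6,interpolation=cv2.INTER_CUBIC))
E
```

```text
[[-0.001  0.251  0.968]
 [-0.002  0.968 -0.251]
 [-1.    -0.002 -0.   ]]
top table z -0.0009751660330594714
0.085 14 [296.  140.9] [ 0.8184 -0.0928  0.0884] mid [ 0.8182 -0.0911  0.0908] ext [0.029 0.007] ang -86.8
0.085 79 [225.7 175. ] [0.5672 0.0988 0.0889] mid [0.5771 0.1082 0.091 ] ext [0.088 0.053] ang -65.8
0.085 75 [255.6 198.1] [ 0.5166 -0.0445  0.0894] mid [ 0.5259 -0.0395  0.0911] ext [0.083 0.041] ang -60.8
0.12 124 [224.9 166.6] [0.5797 0.1049 0.1251] mid [0.5821 0.1103 0.126 ] ext [0.067 0.064] ang -80.6
0.12 141 [255.2 188.6] [ 0.5342 -0.0364  0.1246] mid [ 0.5381 -0.0321  0.1255] ext [0.066 0.063] ang -72.6
0.15 53 [223.7 160. ] [0.5856 0.11   0.1578] mid [0.5867 0.1122 0.1581] ext [0.053 0.018] ang 160.9
0.15 57 [254.7 182.1] [ 0.5396 -0.0326  0.1588] mid [ 0.5392 -0.0319  0.1582] ext [0.052 0.015] ang 164.8
side table z 0.001509098990112423
0.085 10 [297.7 140.8] [0.7273 0.324  0.0903] mid [0.7268 0.3262 0.0901] ext [0.015 0.009] ang -37.2
0.085 144 [261.1 174.4] [0.5907 0.0879 0.0899] mid [0.5889 0.1001 0.0908] ext [0.088 0.067] ang -2.2
0.085 194 [244.5 200.8] [ 0.543  -0.0545  0.0899] mid [ 0.5434 -0.041   0.0908] ext [0.087 0.07 ] ang 3.8
0.12 149 [260.4 163.1] [0.5877 0.0963 0.1265] mid [0.5896 0.1039 0.126 ] ext [0.066 0.06 ] ang -9.2
0.12 188 [244.1 188.5] [ 0.5415 -0.0449  0.1261] mid [ 0.5419 -0.0401  0.126 ] ext [0.067 0.051] ang -2.8
0.15 89 [261.4 152.4] [0.5902 0.1077 0.1586] mid [0.5904 0.1094 0.1575] ext [0.051 0.015] ang -19.9
0.15 108 [244.6 176.7] [ 0.5423 -0.0336  0.1585] mid [ 0.542  -0.0315  0.1576] ext [0.051 0.016] ang -15.8
```

View pics/topc.png

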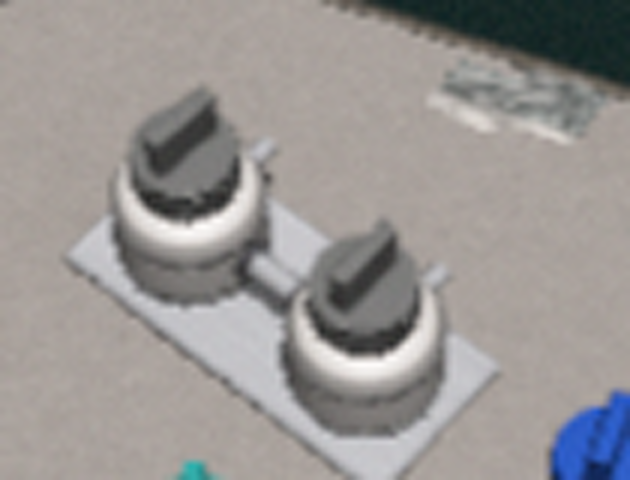

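The crop confirms it. The grey cap upper left, at full-image (224,160), sits on the left canister, with its bar top at z≈0.158 (0.161 expected). The cap axes come out 0.150 m apart, as given. The left bar centre is about (0.588, 0.110) at about −19.5°, and the filter yaw from the axes is −18.3°, within 0.1 rad. The jaws point along 75.5°, so they need a turn of −5°. I'll move to a hover above it.

```bash
python3 -m crank '[[[0.015,-0.018,0.0,0],[0.04,-0.046,0.005,-1],[0.065,-0.075,0.01,-3],[0.09,-0.103,0.01,-5],[0.115,-0.132,0.01,-5]]]' 1
python3 -m crank '[[[0.025,-0.029,0,0],[0.05,-0.057,0,0],[0.075,-0.086,0,0],[0.1,-0.115,0,0],[0.125,-0.144,0,0]]]'
python3 -m crank '[[[0.025,-0.029,0,0],[0.05,-0.057,0,0],[0.075,-0.086,0,0],[0.1,-0.115,0,0],[0.12,-0.138,0,0]]]'
python3 -m crank '[[[0.02,-0.023,0,0],[0.04,-0.046,0,0],[0.055,-0.065,0,0],[0.065,-0.075,0,0],[0.071,-0.08,0,0]]]'
python3 -m crank '[[[0,0,0,0],[0,0,0,0]]]'
```

```text
t: 0.57
tool_pos: [0.2726, 0.4718, 0.2414]
tool_rot: [0.268, 1.554, -0.268]
contact_force: [1.1, 0.5, 0.4]
opening: 0.0854
t: 0.98
tool_pos: [0.3976, 0.3273, 0.2411]
tool_rot: [0.267, 1.554, -0.268]
contact_force: [0.8, -0.3, 0.3]
opening: 0.085
t: 1.4
tool_pos: [0.5181, 0.1886, 0.241]
tool_rot: [0.268, 1.554, -0.269]
contact_force: [0.0, 0.4, -0.6]
opening: 0.0851
t: 1.82
tool_pos: [0.5886, 0.1096, 0.2408]
tool_rot: [0.269, 1.555, -0.269]
contact_force: [-0.6, 0.0, 0.3]
opening: 0.0853
t: 1.98
tool_pos: [0.5875, 0.1116, 0.2411]
tool_rot: [0.268, 1.555, -0.267]
contact_force: [0.2, 0.2, 0.2]
opening: 0.0854
```

Run:
```python
from station import *
from h import *
o=get_obs(); m=camera_model("wrist"); im,d=get_image("wrist")
M=R.from_rotvec(o['tool_rot']).as_matrix(); print('jaw ang',np.degrees(np.arctan2(M[1,1],M[0,1])),'x',M[:,0].round(3),o['q'].round(2))
cv2.imwrite("pics/w1.png",im[:,:,::-1])
P=pts(im,d,m)
near=(np.linalg.norm(P[...,:2]-[0.588,0.11],axis=-1)<.06)|(np.linalg.norm(P[...,:2]-[0.541,-0.032],axis=-1)<.06)
for lo,hi in((.118,.132),(.153,.168)):
    mk=near&(d>0)&(P[...,2]>lo)&(P[...,2]<hi)
    k,l,s,cn=cv2.connectedComponentsWithStats(mk.astype(np.uint8))
    for i in range(1,k):
        if s[i,4]>60:
            q=P[l==i]; r=cv2.minAreaRect((q[:,:2]*1000).astype(np.float32))
            print(lo,s[i,4],cn[i].round(1),q.mean(0).round(4),r)
```

```text
jaw ang 70.48017022091365 x [-0.001  0.    -1.   ] [ 0.06 -0.02  1.67  0.    1.49 -1.17]
0.118 2708 [254.4 186.9] [0.5875 0.113  0.1253] ((589.3153686523438, 111.99319458007812), (67.62356567382812, 67.98333740234375), 70.6657485961914)
0.118 2058 [117.2 187.5] [ 0.5429 -0.0151  0.1252] ((542.0765991210938, -21.280044555664062), (69.43484497070312, 50.91461944580078), 3.9532408714294434)
0.153 930 [254.6 198.7] [0.5889 0.1126 0.1608] ((590.7740478515625, 112.21994018554688), (13.85622787475586, 52.23808670043945), 70.14328002929688)
0.153 1147 [ 84.6 201.6] [ 0.5423 -0.0275  0.1599] ((542.9658203125, -29.588050842285156), (15.03976058959961, 51.39085006713867), 73.68173217773438)
```

View pics/w1.png

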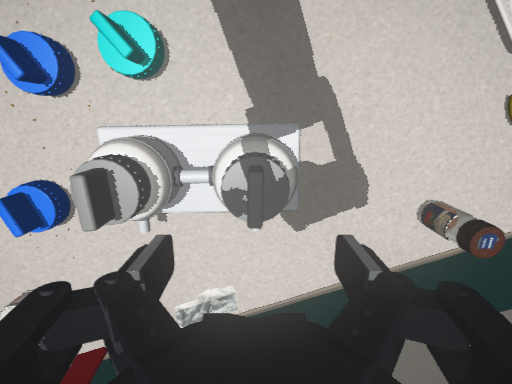

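The wrist view shows the left cap under the gripper, with its bar at (255,199). The bar measures 13.9 × 52.2 mm, centred at (0.590, 0.112), z 0.161, angle −19.9°. That agrees with the other two views. Before descending I'll half-close the jaws and check the fingertip height.

```bash
python3 -m crank '[[[0.002,0,-0.01,0],[0.002,0,-0.02,0],[0.002,0,-0.03,0],[0.002,0,-0.03,0],[0.002,0,-0.03,0]]]' 0.45 40
python3 - <<'E'
from station import *
from h import *
o=get_obs(); m=camera_model("wrist"); im,d=get_image("wrist")
cv2.imwrite("pics/w2.png",im[:,:,::-1])
P=pts(im,d,m)
print(o['tool_pos'],o['opening'])
r=np.linalg.norm(P[...,:2]-o['tool_pos'][:2],axis=-1)
mk=(d>0)&(d<.24)&(P[...,2]>.175)&(P[...,2]<.3)&(r<.06)
print(np.percentile(P[mk][:,2],[0,1,5,20]),mk.sum())
E
```

```text
t: 2.45
tool_pos: [0.5888, 0.1112, 0.2094]
tool_rot: [0.267, 1.557, -0.268]
contact_force: [-0.2, -0.1, -0.4]
opening: 0.0386
[0.58880245 0.11121356 0.20936194] 0.03857052734112782
[0.21039465 0.22129642 0.24066389 0.26606561] 33085
```

View pics/w2.png

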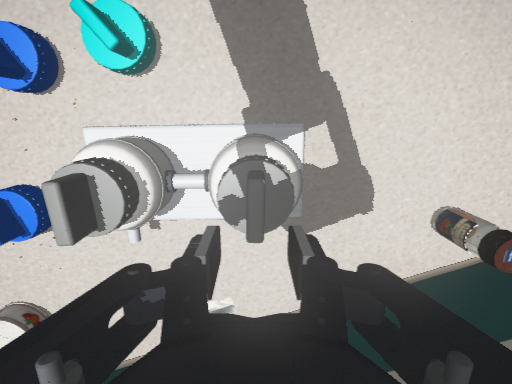

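In the picture the bar (255,205) lies midway between the fingertips (208,250) and (302,250). At this opening the tips sit about at TCP height. I'll descend to TCP z≈0.134, about 9 mm above the flat top, and then grip.

```bash
python3 -m crank '[[[0.001,0,-0.02,0],[0.001,0,-0.04,0],[0.001,0,-0.06,0],[0.001,0,-0.071,0],[0.001,0,-0.0755,0]]]'
python3 -m crank '[[[0,0,0,0],[0,0,0,0]]]'
python3 -m crank '[[[0,0,0,0],[0,0,0,0],[0,0,0,0],[0,0,0,0],[0,0,0,0]]]' 0 50
python3 - <<'E'
from station import *
from h import *
o=get_obs(); im,d=get_image("wrist")
cv2.imwrite("pics/w3.png",im[:,:,::-1]);print(o['wrist_torque'],o['contact_force'])
E
```

```text
t: 2.92
tool_pos: [0.5898, 0.1109, 0.1338]
tool_rot: [0.267, 1.557, -0.268]
contact_force: [-0.4, -0.3, -0.2]
opening: 0.0387
t: 3.08
tool_pos: [0.5916, 0.111, 0.1368]
tool_rot: [0.268, 1.553, -0.267]
contact_force: [0.2, -0.1, -0.0]
opening: 0.0385
t: 3.5
tool_pos: [0.592, 0.1111, 0.1376]
tool_rot: [0.268, 1.551, -0.267]
contact_force: [-0.2, 1.0, 6.3]
opening: 0.0129
[-0.02928165  0.01281631 -0.03092196] [-0.19444134  0.98219362  6.25597864]
```

View pics/w3.png

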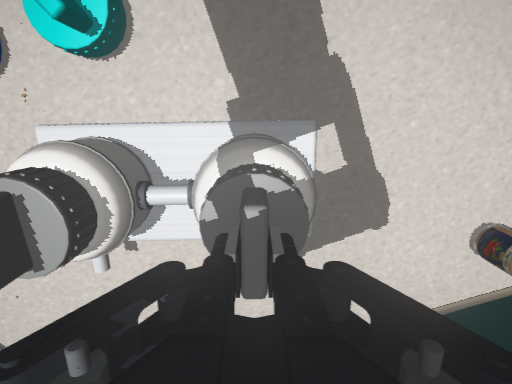

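The bar (254,245) is held between the pads at a 12.9 mm opening, on the left cap. Now I'll try turning it counter-clockwise.

```bash
cat > s.py <<'E'
from station import *
from h import *
o=get_obs(); M=R.from_rotvec(o['tool_rot']).as_matrix(); print('jaw ang %.1f'%np.degrees(np.arctan2(M[1,1],M[0,1])),'torque',o['wrist_torque'].round(2),'F',o['contact_force'].round(1),o['tool_pos'].round(4),'x',M[:,0].round(3),'q6 %.2f'%o['q'][5],'open %.4f'%o['opening'])
E
python3 s.py
python3 -m crank '[[[0,0,0,1.5],[0,0,0,3],[0,0,0,4.5],[0,0,0,6]]]' >/dev/null; python3 s.py
python3 -m crank '[[[0,0,0,1.5],[0,0,0,3],[0,0,0,3]]]'; python3 s.py
```

```text
jaw ang 70.5 torque [ 0.04  0.01 -0.01] F [0.1 1.5 5. ] [0.592  0.1111 0.1376] x [ 0.003  0.    -1.   ] q6 -1.17 open 0.0132
jaw ang 76.5 torque [ 0.02  0.05 -0.08] F [-0.3  0.2  5.8] [0.592  0.1111 0.1376] x [ 0.003  0.    -1.   ] q6 -1.27 open 0.0132
t: 4.13
tool_pos: [0.592, 0.1111, 0.1376]
tool_rot: [0.144, 1.563, -0.143]
contact_force: [-0.2, 0.1, 5.9]
opening: 0.0134
jaw ang 79.5 torque [ 0.01 -0.04 -0.03] F [-0.2  0.1  5.9] [0.592  0.1111 0.1376] x [ 0.003  0.    -1.   ] q6 -1.33 open 0.0134
```

It turned 9° counter-clockwise (0.157 rad, past the 0.1 rad stop) with almost no torque, so that's the loosening direction. I'll go on to about 57°.

```bash
python3 -m crank '[[[0,0,0,3],[0,0,0,6],[0,0,0,9],[0,0,0,12],[0,0,0,15]]]'>/dev/null; python3 s.py
python3 -m crank '[[[0,0,0,3],[0,0,0,6],[0,0,0,9],[0,0,0,12],[0,0,0,15]]]'>/dev/null; python3 s.py
python3 -m crank '[[[0,0,0,4],[0,0,0,8],[0,0,0,12],[0,0,0,15],[0,0,0,18]]]'>/dev/null; python3 s.py
python3 -m crank '[[[0,0,0,0],[0,0,0,0]]]' >/dev/null; python3 s.py
python3 - <<'E'
from station import *
from h import *
for n in("side","top","wrist"):
    im,d=get_image(n); cv2.imwrite(f"pics/{n}4.png",im[:,:,::-1])
    if n=="side":cv2.imwrite("pics/side4c.png",cv2.resize(im[110:240,180:320,::-1],None,fx=4,fy=4))
E
```

```text
jaw ang 94.6 torque [ 0.12 -0.01 -0.03] F [-0.3  0.8  5.6] [0.592  0.1112 0.1376] x [ 0.003  0.    -1.   ] q6 -1.59 open 0.0131
jaw ang 109.6 torque [ 0.14  0.03 -0.04] F [-1.1  0.3  6. ] [0.5921 0.1112 0.1377] x [ 0.003  0.001 -1.   ] q6 -1.85 open 0.0129
jaw ang 127.6 torque [ 0.2  -0.05 -0.03] F [0.1 0.7 5.8] [0.5921 0.1113 0.1377] x [ 0.003  0.001 -1.   ] q6 -2.17 open 0.0133
jaw ang 127.5 torque [0.21 0.01 0.02] F [-0.1 -0.4  5.4] [0.5921 0.1113 0.1376] x [ 0.003  0.001 -1.   ] q6 -2.16 open 0.0130
```

View pics/side4c.png

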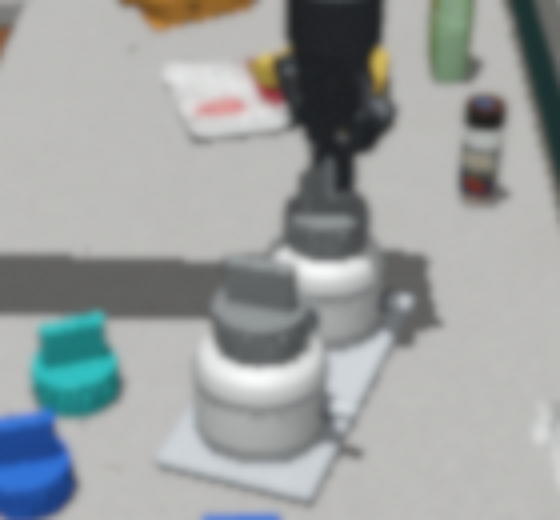

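View pics/wrist4.png

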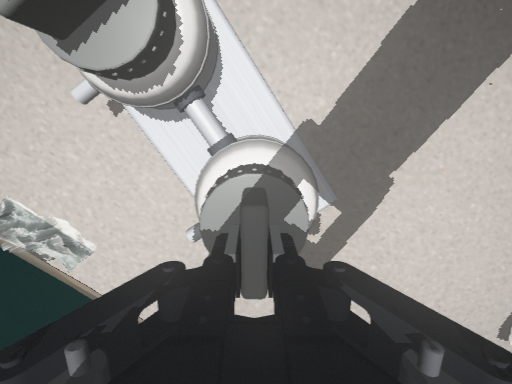

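The wrist view shows the bar (255,245) still squarely in the pads, while the filter base has swung 57° relative to it. So the cap turned with the gripper, to about 1.0 rad. The side crop shows the right cap untouched. Now I'll lift slowly.

```bash
python3 -m crank '[[[0,0,0.002,0],[0,0,0.004,0],[0,0,0.007,0],[0,0,0.01,0]]]'; python3 s.py
python3 -m crank '[[[0,0,0.005,0],[0,0,0.01,0],[0,0,0.015,0],[0,0,0.02,0],[0,0,0.025,0]]]'>/dev/null; python3 s.py
python3 -m crank '[[[0,0,0.01,0],[0,0,0.025,0],[0,0,0.04,0],[0,0,0.05,0],[0,0,0.057,0]]]'>/dev/null; python3 s.py
python3 -m crank '[[[0,0,0,0],[0,0,0,0],[0,0,0,0],[0,0,0,0]]]'>/dev/null; python3 s.py
python3 - <<'E'
from station import *
from h import *
for n in("side","wrist","top"):
    im,d=get_image(n); cv2.imwrite(f"pics/{n}5.png",im[:,:,::-1])
    if n!="wrist":
        m=camera_model(n);P=pts(im,d,m)
        hsv=cv2.cvtColor(im,cv2.COLOR_RGB2HSV)
        r=np.linalg.norm(P[...,:2]-[0.59,0.111],axis=-1)
        for lo,hi in((.112,.13),(.18,.213),(.21,.225)):
            mk=(d>0)&(r<.06)&(P[...,2]>lo)&(P[...,2]<hi)
            q=P[mk]; print(n,lo,mk.sum(), q.min(0).round(3) if len(q) else '',q.max(0).round(3) if len(q) else '',((q.min(0)+q.max(0))/2).round(4) if len(q) else '')
    if n=="side":cv2.imwrite("pics/side5c.png",cv2.resize(im[110:240,180:320,::-1],None,fx=4,fy=4))
E
```

```text
t: 6.03
tool_pos: [0.5904, 0.111, 0.1452]
tool_rot: [-0.512, 1.511, 0.512]
contact_force: [1.9, 0.7, -0.2]
opening: 0.013
jaw ang 127.5 torque [-0.   -0.1  -0.02] F [ 1.9  0.7 -0.2] [0.5904 0.111  0.1452] x [-0.001 -0.    -1.   ] q6 -2.16 open 0.0130
jaw ang 127.5 torque [0.03 0.03 0.04] F [ 0.3  0.8 -0.5] [0.591  0.1109 0.1715] x [ 0. -0. -1.] q6 -2.16 open 0.0131
jaw ang 127.5 torque [ 0.02 -0.03  0.03] F [ 0.1  1.  -1.1] [0.5916 0.111  0.2301] x [ 0.003  0.    -1.   ] q6 -2.16 open 0.0133
jaw ang 127.5 torque [ 0.03 -0.01  0.01] F [-0.  -0.3 -0.5] [0.5903 0.1109 0.2264] x [-0.002 -0.    -1.   ] q6 -2.16 open 0.0132
side 0.112 111 [0.564 0.088 0.112] [0.616 0.139 0.124] [0.5899 0.1136 0.1179]
side 0.18 201 [0.554 0.072 0.182] [0.622 0.11  0.213] [0.5881 0.091  0.1977]
side 0.21 172 [0.554 0.073 0.21 ] [0.621 0.129 0.225] [0.5876 0.1011 0.2174]
top 0.112 75 [0.559 0.087 0.112] [0.613 0.138 0.126] [0.5861 0.1125 0.1191]
top 0.18 177 [0.548 0.071 0.18 ] [0.621 0.141 0.213] [0.5846 0.1063 0.1965]
top 0.21 124 [0.553 0.073 0.21 ] [0.621 0.141 0.225] [0.5868 0.1069 0.2175]
```

View pics/side5c.png

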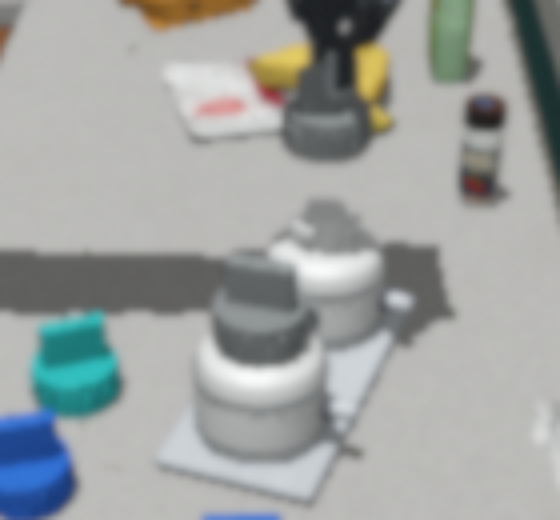

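View pics/wrist5.png

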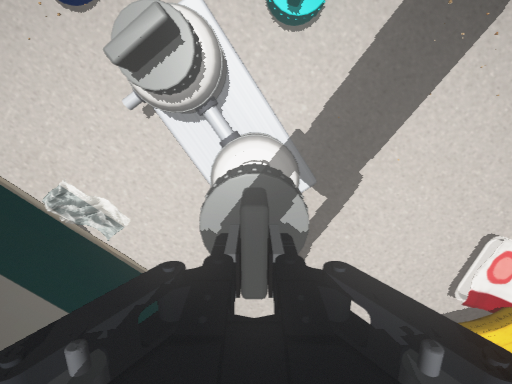

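View pics/top5.png

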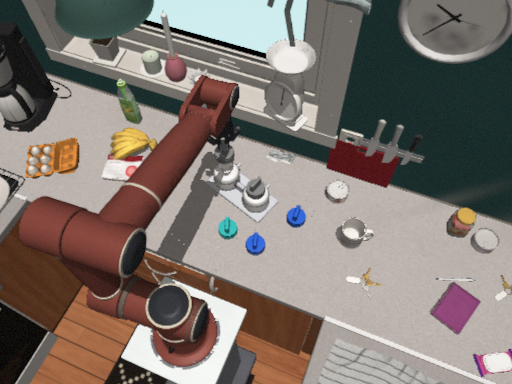

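The side crop shows the cap hanging upright and clear of the bare neck, with the right cap still shut. The top view shows the mug (353,232), the tin (337,190) and the blue and turquoise caps where they were. The arm now hides the spice jar there, but the side crop shows it standing. The lift is about 89 mm and the arm has settled, so I'm handing in.

Run:
```python
from station import *
o=get_obs(); print(o['t'],o['tool_pos'],o['contact_force'],o['opening'])
print(finish_job())
```

```text
7.35 [0.59055931 0.11093774 0.2269123 ] [-0.64721409  0.71950224 -0.99844504] 0.013251563627732565
the job is handed in; nothing more can be done
None
```

The left cap is off. I handed the job in at 7.35 s, with the cap held upright in the gripper about 89 mm above where it sat (6 cm was needed).

- **Loosening direction:** I tried counter-clockwise (seen from above) first. It turned past the 0.1 rad stop with almost no torque, so I didn't need to try the other way. I turned it 57° (about 1.0 rad) while it sat on its neck, then lifted it straight up. No side load above 2 N showed in the readings during the lift.
- **Position above the canister:** The gripper is within about 3 mm of the canister axis, measured from the bare neck. The camera estimates of the held cap's centre differ more, by up to 7 mm in the top view and about 20 mm in one side-view band. Each view sees only part of the cap, so I relied on the gripper position.
- **Everything else:** The right cap is still shut, and the mug and tin look unmoved in the last top view. The arm hid the spice jar there, but the side view shows it standing in place.
- **One oddity:** A steady upward force of about 6 N showed while gripping. It disappeared once the cap was lifted.

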